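# Find the case that rattles

## Robot

A 6-joint arm with a two-finger parallel gripper is mounted at the origin on the work surface. World frame = base frame: x ahead of the robot, y to its left, z up, the work surface at z = 0. Lengths are in mm, angles in rad, forces in N, time in s.
With the tool pointing down it reaches from about 275 to 750 mm from the base axis. Payload 10.2 kg.
Tool frame: the origin (TCP) lies between the finger pads; the fingertips stand 22 mm ahead of it and the grasp point (between the pads) lies 3 mm ahead of it (ctrl.nose_length is the distance from the TCP to the fingertips, in mm); y points along the fingers, z is the direction in which the jaws open and shut, and the axes are right-handed (so a half turn about y gives the same grasp; the last joint's range is limited). The gripper opens to 85 mm and grips with 20 to 120 N. Pads are 22 mm wide; open, the fingers measure 114 mm over their backs; the gripper's body (76 mm by 85 mm) begins 54 mm behind the grasp point. The pads swing forward as they close: fully open they stand 13 mm farther back than shut.
Start: joints at [0.972, 0.313, 1.498, -0, 1.331, -0.223], TCP at [192.697, 488.364, 253.294] pointing down, gripper open.
Joint ranges: [-2.94, 2.94], [-0.97, 2.17], [0.19, 2.56], [-1.23, 4.37], [0.02, 3.11], [-2.88, 2.88]. Speed limits (rad/s): [2.39, 2.39, 3.01, 3.14, 3.14, 3.14].

## Interface

Orientations are given as a unit quaternion [w, x, y, z].
In Python, from rig import ctrl, eyes, models gives the robot as it stands.
- The arm moves only by the shell command python3 -m crank 'ROWS' [FORCE]. ROWS is JSON, a list of rows, each an object with "dp": the shift along the tool's x, y, z in mm, a list of three; "roll": the turn about the tool's y in rad; "gripper": the closure in counts, from 0 (fully open) to 255 (shut). A call has 1 to 10 rows; each row is the pose to reach, as a shift and turn from the pose commanded when the call began, along the tool's axes at that moment; what a row does not reach only later rows make up. A row lasts 1/12 s, in which the tool goes at most 41.7 mm and 7.16 degrees, less where a joint would pass 70% of its speed; a pose out of reach is approached as far as the arm can. A call with a gripper value outside its range is refused whole. The fingers move at their own pace and stop on an object; FORCE is the grip in N (left out, the last holds). Time passes only in rows, so rows that repeat a pose let the fingers close. It gives the time, the measured TCP pose, the force and the opening at its end, in the units of the state.
- ctrl.sense(): the state, without advancing time (a new reading comes with each control period).
- eyes.capture(name): name is "scene" or "side" or "wrist"; returns a dict with "color" (384x512x3 uint8, red, green, blue), "fx", "fy", "cx", "cy" (pixels), "R" (3x3) and "t" (3): a world point X has camera coordinates R X + t. Camera axes: x right, y down, z forward; pixel columns grow to the right and rows downward; lengths in mm; the calibration is good to about 2 mm. A picture is of the moment at which its call begins. There is no depth.
- ctrl.finish_job(): hands the job in, once; it reports no verdict.
Trained networks look in a picture, given as the dict that the camera call returned (one of the last four; its "shot" number tells which), for a name from the list of things; names that differ only in an ending like _2 or _b are one class to them, and where a whole thing is asked for, a point or a joint stands for the part that bears it (a point fixed in the world has none). Each returns a list of dicts, best first, with "confidence" (0 to 1); they miss things now and then, are a little off and sometimes report something else, mostly with a low value. They report only what shows in the picture. A call takes as long as a camera call.
- models.spot_in(picture, label): "extent" ([centre column, centre row, width, height] in pixels, round what is visible of it).
- models.spot_point(picture, label): "centre" ([column, row] in pixels: a listed point, or the origin of a listed thing).
The state is a dict: "time_s": time; "joints": joint angles; "dq": joint speeds; "tau": joint torques, N m; "eef_pos": TCP position; "ee_rot": TCP orientation; "force": force on the tool from outside, world axes, zero at the start; "wrist_torque": the same for the moment, N m; "grip_width": opening from 0.0 (shut) to 1.0 (fully open).
Only numpy, scipy, OpenCV 4.12 (cv2) and the standard library are available. Lean on these libraries where they do the work, as an engineer would, in place of code of your own. Each camera call takes 0.05 s, during which the arm holds its last target. There are 200 camera calls.

## Task

One of the three sealed blue parts cases has something loose inside: lift and shake them to find the one that rattles. Stand the two silent cases upright on the green mat and let go of them, and finish by gripping the rattling case and holding it out still and level, about 15 cm above the orange hand-over pad; the program ends while it is still held up there, not put down. Do not disturb the other things on the bench.

Things in the scene. Friction and masses are not known exactly. Their poses are not given: they have to be found in the camera images.
- case_a: one of three identical sealed blue plastic cases, black straps and seam, orange end latches, paper label on the flat lid; 130 mm long (x axis), 50 wide (y), 62 high; origin at the centre of its underside, z up. Starts upright on the bench (z = 0), long axis within 0.4 rad of world x. Grip from above across the 50 mm width, about mid-length and 35 mm up
- case_b: second sealed case, same shape, frame and start. One of the three, not the same one each time, contains a loose steel ball (36 mm, 195 g) that rolls freely 82 mm along the length (4 mm across): shaken lengthwise it knocks on the end walls and shifts the balance by up to 41 mm either way; the other two hold nothing loose and feel dead
- case_c: third sealed case, same shape, frame and start. Cases weigh 0.25 to 0.85 kg with contents, at random, so weight alone does not tell. The walls are smooth: a grip of 40 to 60 N carries and shakes a case well; squeezed with 80 N or more the knocks of the ball make it twist in the fingers
- pass_mat: flat green mat fixed to the bench, 200 mm along its x, 250 mm along its y, 4 mm thick (top at 4 mm), room for two cases side by side along y; origin at the centre of its underside
- orange_pad: flat orange pad with a white square, fixed to the bench beyond the cases, 120 x 120 mm, 4 mm thick; the hand-over spot; origin at the centre of its underside
- screw_jar: glass screw jar with a blue lid, 56 mm across, 85 mm high; bystander, origin at the underside or grip, not to be disturbed
- screw_jar2: second such screw jar; bystander, origin at the underside or grip, not to be disturbed
- screwdriver: screwdriver with red handle lying on the bench; bystander, origin at the underside or grip, not to be disturbed
- heat_sink_box: cardboard box 70 x 90 x 35 mm; bystander, origin at the underside or grip, not to be disturbed
- hard_drive: bare aluminium hard drive 100 x 147 x 22 mm; bystander, origin at the underside or grip, not to be disturbed
- mug: white mug, 80 mm across, 90 mm high; bystander, origin at the underside or grip, not to be disturbed
- wrench: steel wrench lying on the bench; bystander, origin at the underside or grip, not to be disturbed

How it is judged (in metres and radians):
At the end, for the whole second after the job is handed in: The rattling case is in the fingers, underside 80-250 mm above the pad and within 60 mm of its centre (horizontal), tilt under 15 deg, still. The other two stand upright (7 deg) on the green mat, centres within its outline, released and at rest ((((distance between loose_ball and case_a below 0.075 m and horizontal distance between case_a and orange_pad below 0.06 m and z of case_a in the frame of orange_pad between 0.08 and 0.25 m and angle between case_a's own z axis and vertical below 0.26 rad and linear speed of case_a below 0.05 m/s and contact force between case_a and the fingers above 2 N) and (x of case_b in the frame of pass_mat between -0.1 and 0.1 m and y of case_b in the frame of pass_mat between -0.125 and 0.125 m and z of case_b in the frame of pass_mat below 0.012 m and angle between case_b's own z axis and vertical below 0.12 rad and linear speed of case_b below 0.03 m/s and contact force between case_b and the arm below 0.2 N and contact force between case_b and the fingers below 0.2 N) and (x of case_c in the frame of pass_mat between -0.1 and 0.1 m and y of case_c in the frame of pass_mat between -0.125 and 0.125 m and z of case_c in the frame of pass_mat below 0.012 m and angle between case_c's own z axis and vertical below 0.12 rad and linear speed of case_c below 0.03 m/s and contact force between case_c and the arm below 0.2 N and contact force between case_c and the fingers below 0.2 N)) or ((distance between loose_ball and case_b below 0.075 m and horizontal distance between case_b and orange_pad below 0.06 m and z of case_b in the frame of orange_pad between 0.08 and 0.25 m and angle between case_b's own z axis and vertical below 0.26 rad and linear speed of case_b below 0.05 m/s and contact force between case_b and the fingers above 2 N) and (x of case_a in the frame of pass_mat between -0.1 and 0.1 m and y of case_a in the frame of pass_mat between -0.125 and 0.125 m and z of case_a in the frame of pass_mat below 0.012 m and angle between case_a's own z axis and vertical below 0.12 rad and linear speed of case_a below 0.03 m/s and contact force between case_a and the arm below 0.2 N and contact force between case_a and the fingers below 0.2 N) and (x of case_c in the frame of pass_mat between -0.1 and 0.1 m and y of case_c in the frame of pass_mat between -0.125 and 0.125 m and z of case_c in the frame of pass_mat below 0.012 m and angle between case_c's own z axis and vertical below 0.12 rad and linear speed of case_c below 0.03 m/s and contact force between case_c and the arm below 0.2 N and contact force between case_c and the fingers below 0.2 N)) or ((distance between loose_ball and case_c below 0.075 m and horizontal distance between case_c and orange_pad below 0.06 m and z of case_c in the frame of orange_pad between 0.08 and 0.25 m and angle between case_c's own z axis and vertical below 0.26 rad and linear speed of case_c below 0.05 m/s and contact force between case_c and the fingers above 2 N) and (x of case_a in the frame of pass_mat between -0.1 and 0.1 m and y of case_a in the frame of pass_mat between -0.125 and 0.125 m and z of case_a in the frame of pass_mat below 0.012 m and angle between case_a's own z axis and vertical below 0.12 rad and linear speed of case_a below 0.03 m/s and contact force between case_a and the arm below 0.2 N and contact force between case_a and the fingers below 0.2 N) and (x of case_b in the frame of pass_mat between -0.1 and 0.1 m and y of case_b in the frame of pass_mat between -0.125 and 0.125 m and z of case_b in the frame of pass_mat below 0.012 m and angle between case_b's own z axis and vertical below 0.12 rad and linear speed of case_b below 0.03 m/s and contact force between case_b and the arm below 0.2 N and contact force between case_b and the fingers below 0.2 N)))); the arm keeps its last pose, push and grip.
It fails at once if another thing on the bench is pushed more than 30 mm from its place (distance of any of screw_jar, screw_jar2, screwdriver, heat_sink_box, hard_drive, mug, wrench from where it was at the start of the episode above 0.03 m).
It also fails if it takes over 72 s, if anything falls off the work surface, if the arm or the gripper's body presses on something with over 40 N, if the wrist force passes 120 N, or if a joint passes its speed limit or range.

## Working session

There is one attempt and no reset: what is moved stays moved. The work goes in short steps, Python scripts to look and compute and a shell command to move; the robot and the scene stay as the last step left them, time stands still between calls to the robot, and variables do not carry over. Pictures are saved under pics/ and viewed, about 8 in all and at most 12, crops included, and the job is handed in when it is done.

```bash
mkdir -p pics; ls; cat > h.py <<'E'
import numpy as np, cv2
from rig import ctrl, eyes, models
def ray(p,uv):
    R=np.array(p["R"]);t=np.array(p["t"])
    d=R.T@np.array([(uv[0]-p["cx"])/p["fx"],(uv[1]-p["cy"])/p["fy"],1.])
    return -R.T@t,d
def atz(p,uv,z):
    c,d=ray(p,uv); return c+d*(z-c[2])/d[2]
def tri(rs):
    A=np.zeros((3,3));b=np.zeros(3)
    for c,d in rs:
        d=d/np.linalg.norm(d);P=np.eye(3)-np.outer(d,d);A+=P;b+=P@c
    return np.linalg.solve(A,b)
def save(p,n): cv2.imwrite("pics/"+n,cv2.cvtColor(p["color"],cv2.COLOR_RGB2BGR))
E
python3 - <<'E'
from h import *
np.set_printoptions(precision=1,suppress=True)
s=ctrl.sense();print(s["time_s"],s["eef_pos"],s["ee_rot"],s["force"],s["grip_width"],ctrl.nose_length)
ims=[]
for n in("scene","side"):
    p=eyes.capture(n);ims.append(p)
    for l in("case_a","pass_mat","orange_pad","screw_jar","mug","screwdriver","heat_sink_box","hard_drive","wrench"):
        for r in models.spot_point(p,l)[:4]:
            if r["confidence"]>.3: print(n,l,round(r["confidence"],2),np.array(r["centre"]),atz(p,r["centre"],4 if l in("pass_mat","orange_pad") else 0)[:2])
    c=-np.array(p["R"]).T@np.array(p["t"]);print(c)
    save(p,n+".png")
E
```

```text
pics
0.0 [192.6 488.2 252.7] [-0.7  0.7 -0.1  0.1] [ 0.   0.5 -0.2] 0.9994322114170263 22.0
scene case_a 0.76 [247.5 189.6] [482.1  10.3]
scene case_a 0.65 [285.5 168.6] [470.2 183.5]
scene case_a 0.57 [313.4 155.2] [469.7 316.7]
scene pass_mat 0.95 [178.4 227. ] [ 501.2 -257.5]
scene pass_mat 0.34 [286.2 168. ] [472.7 184.4]
scene orange_pad 0.7 [309.6 214.3] [692.3 100.7]
scene orange_pad 0.6 [296.4 261.7] [808.  -50.3]
scene orange_pad 0.35 [190.7 295.1] [ 730.7 -340.5]
scene screw_jar 0.77 [355.8 210.2] [761.4 234.5]
scene screw_jar 0.61 [355.9 190.7] [697.7 301.8]
scene screw_jar 0.44 [295.9 263.5] [809.8 -53.2]
scene mug 0.6 [ 88.6 273. ] [ 505.6 -533.2]
scene screwdriver 0.66 [296.9 258.7] [798.7 -40.3]
scene screwdriver 0.66 [355.2 204.7] [742.9 251.1]
scene screwdriver 0.36 [316.5 151.9] [461.3 339.7]
scene heat_sink_box 0.59 [372.6 156.5] [603. 489.]
scene heat_sink_box 0.47 [ 90.5 274.7] [ 514.1 -530.7]
scene hard_drive 0.98 [102.4 212.7] [ 303.6 -423.7]
scene wrench 0.65 [188.9 294.8] [ 724.7 -343. ]
[1274.2 -524.1  879.4]
side case_a 0.82 [244.5 280.1] [469.8 331.8]
side case_a 0.75 [255.4 245.4] [484.9 179.7]
side case_a 0.59 [273.2 213.2] [472.9   9.3]
side pass_mat 0.79 [286.7 170.8] [ 493.  -235.5]
side orange_pad 0.87 [207.9 220.1] [694.4 126.2]
side screw_jar 0.82 [184.6 252.9] [711.6 293.3]
side screw_jar 0.74 [178.1 246.7] [746.1 275.5]
side mug 0.77 [300.8 127.3] [ 519.4 -551.3]
side screwdriver 0.41 [197.1 185.9] [813.7 -34.6]
side heat_sink_box 0.7 [189.7 311.1] [593.9 499.4]
side hard_drive 0.7 [339.8 152.2] [ 308.9 -430.9]
side wrench 0.52 [243.9 147.3] [ 719.8 -328.4]
[ 120.4 1151.8 1296.3]
```

```bash
python3 - <<'E'
import cv2,numpy as np
a=cv2.imread("pics/scene.png")[110:330,60:420];b=cv2.imread("pics/side.png")[90:350,150:380]
a=cv2.resize(a,None,fx=2.2,fy=2.2,interpolation=cv2.INTER_CUBIC)[:600,:800];b=cv2.resize(b,None,fx=2.2,fy=2.2,interpolation=cv2.INTER_CUBIC)
cv2.imwrite("pics/a2.png",a);cv2.imwrite("pics/b2.png",b)
E
```

```text
(no output)
```

View pics/a2.png

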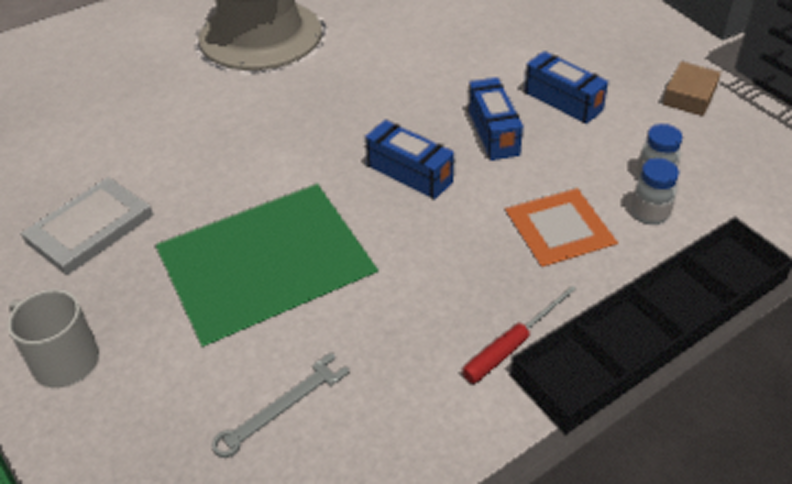

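View pics/b2.png

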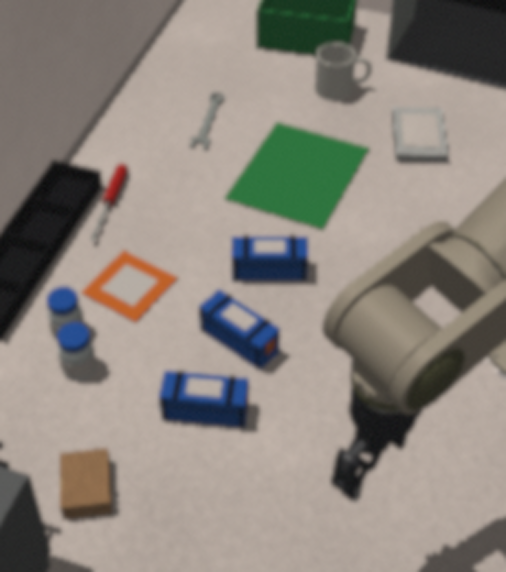

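The scene view (crop ×2.2) shows the three cases at about (247,182), (285,163) and (317,150) full-frame, the mat at (180,230) and the pad at (315,212). The jars are to the right of the pad. The side view agrees. I'll fit boxes to both views.

```bash
cat >> h.py <<'E'
from scipy.optimize import minimize
def proj(p,X):
    q=(np.array(p["R"])@np.atleast_2d(X).T).T+np.array(p["t"]); return np.c_[p["fx"]*q[:,0]/q[:,2]+p["cx"],p["fy"]*q[:,1]/q[:,2]+p["cy"]]
def mask(p,lo,hi):
    h=cv2.cvtColor(p["color"],cv2.COLOR_RGB2HSV); return cv2.inRange(h,lo,hi)
def box(x,y,z,a,h=62,l=130,w=50):
    c,s=np.cos(a),np.sin(a)
    return np.array([[x+c*i*l/2-s*j*w/2,y+s*i*l/2+c*j*w/2,z+k*h] for i in(-1,1) for j in(-1,1) for k in(0,1)])
def bluehull(p,uv,ctr=None):
    m=mask(p,(105,120,40),(125,255,255)); m=cv2.morphologyEx(m,cv2.MORPH_CLOSE,np.ones((5,5)))
    n,lab,st,ce=cv2.connectedComponentsWithStats(m)
    k=min([i for i in range(1,n) if st[i,4]>150],key=lambda i:np.hypot(*(ce[i]-uv)))
    pts=np.argwhere(lab==k)[:,::-1].astype(np.float32)
    return cv2.convexHull(np.r_[pts+[.5,.5],pts-[.5,.5],pts+[.5,-.5],pts+[-.5,.5]].astype(np.float32))[:,0]
def fit(ps,hs,x0,free_z=True):
    def f(v):
        e=0
        for p,h in zip(ps,hs):
            b=cv2.convexHull(proj(p,box(v[0],v[1],v[2]*(free_z),v[3]/100)).astype(np.float32))[:,0]
            I=cv2.intersectConvexConvex(b,h)[0]; e+=1-I/(cv2.contourArea(b)+cv2.contourArea(h)-I+1e-9)
        return e
    best=min((minimize(f,[x0[0],x0[1],0,a],method="Nelder-Mead",options=dict(initial_simplex=np.array([x0[0],x0[1],0,a])+np.r_[np.zeros((1,4)),np.diag([15,15,8,15.])],maxiter=600)) for a in(-30,0,30)),key=lambda r:r.fun)
    return best.x,best.fun
E
python3 - <<'E'
from h import *
np.set_printoptions(precision=1,suppress=True)
A=eyes.capture("scene");B=eyes.capture("side")
for x,y in((480,10),(475,182),(470,325)):
    c=[x,y,30]; hs=[bluehull(p,proj(p,c)[0]) for p in(A,B)]
    v,e=fit((A,B),hs,(x,y)); print("case",v,e/2)
for n,lo,hi,g in(("mat",(45,80,40),(80,255,255),(495,-245,0)),("pad",(5,120,120),(20,255,255),(700,115,0))):
    for p in(A,B):
        m=cv2.morphologyEx(mask(p,lo,hi),cv2.MORPH_CLOSE,np.ones((3,3)));k,lab,st,ce=cv2.connectedComponentsWithStats(m)
        i=min([i for i in range(1,k) if st[i,4]>150],key=lambda i:np.hypot(*(ce[i]-proj(p,g)[0])))
        q=np.array([atz(p,u[::-1],4)[:2] for u in np.argwhere(lab==i)],np.float32)
        print(n,cv2.minAreaRect(q))
from scipy.spatial.transform import Rotation as R
q=ctrl.sense()["ee_rot"];print(R.from_quat(np.r_[q[1:],q[0]]).as_matrix())
E
```

```text
case [474.8   9.4  -1.6  28.9] 0.12836710466075274
case [472.4 174.2  -0.9 -40.8] 0.11349013620732312
case [477.2 320.8  -1.   17.1] 0.1155738304682204
mat ((503.6009826660156, -252.624267578125), (247.32205200195312, 198.1926727294922), 84.42850494384766)
mat ((503.0321960449219, -249.2125701904297), (240.6462860107422, 191.35745239257812), 84.27182006835938)
pad ((694.0252685546875, 118.61312866210938), (117.81830596923828, 118.60163116455078), 75.66302490234375)
pad ((693.8068237304688, 121.84564208984375), (116.53878784179688, 115.7209243774414), 75.7393569946289)
[[ 0.9 -0.   0.4]
 [-0.4 -0.   0.9]
 [-0.  -1.  -0. ]]
```

```bash
cat >> h.py <<'E'
from scipy.spatial.transform import Rotation as Rot
def go(*T):
    "T: x,y,z,yaw(tool x axis) -> dp, roll from present pose"
    s=ctrl.sense();q=s["ee_rot"];M=Rot.from_quat(np.r_[q[1:],q[0]]).as_matrix();yaw=np.arctan2(M[1,0],M[0,0])
    print("t %.2f"%s["time_s"],"pos",np.round(s["eef_pos"],1),"yaw %.3f tilt %.3f"%(yaw,np.arccos(min(1,-M[2,1]))),"w %.3f"%s["grip_width"],"F",np.round(s["force"],1))
    for t in T:
        d=(np.array(t[3] if len(t)>4 else t[3])-yaw+np.pi/2)%np.pi-np.pi/2
        dp=M.T@(np.array(t[:3])-s["eef_pos"]);print("  ->",t,"dp",np.round(dp,1),"len %.0f"%np.linalg.norm(dp),"roll %.3f"%-d)
E
python3 -c "
from h import *
go((477,321,220,.17),(474,174,220,-.41))"
```

```text
t 1.10 pos [192.7 488.4 253.3] yaw -0.376 tilt 0.000 w 0.999 F [ 0.4  0.5 -0.5]
  -> (477, 321, 220, 0.17) dp [325.9  33.3 -51.3] len 332 roll -0.546
  -> (474, 174, 220, -0.41) dp [ 377.1   33.3 -189.2] len 423 roll 0.034
```

```bash
python3 -m crank '[{"dp":[30,3,-5],"roll":-0.05,"gripper":0},{"dp":[65,7,-10],"roll":-0.12,"gripper":0},{"dp":[103,10,-16],"roll":-0.19,"gripper":0},{"dp":[141,14,-22],"roll":-0.26,"gripper":0},{"dp":[180,18,-28],"roll":-0.33,"gripper":0},{"dp":[219,22,-34],"roll":-0.4,"gripper":0},{"dp":[257,26,-40],"roll":-0.46,"gripper":0},{"dp":[292,30,-46],"roll":-0.51,"gripper":0},{"dp":[315,32,-49],"roll":-0.546,"gripper":0},{"dp":[326,33,-51],"roll":-0.546,"gripper":0}]' 50; python3 - <<'E'
from h import *
p=eyes.capture("wrist");save(p,"w1.png");go((477,321,220,.17))
for r in models.spot_point(p,"case_a")[:3]: print(r["confidence"],r["centre"],atz(p,r["centre"],0))
# label: bright low-saturation rect at z=62
m=mask(p,(0,0,170),(180,60,255));n,l,st,ce=cv2.connectedComponentsWithStats(m)
for i in range(1,n):
    if st[i,4]>300:
        q=np.array([atz(p,u[::-1],62)[:2] for u in np.argwhere(l==i)],np.float32);print(st[i],cv2.minAreaRect(q))
E
```

```text
time_s: 1.93
eef_pos: [479.4, 319.4, 219.6]
ee_rot: [-0.704, 0.705, 0.059, -0.06]
force: [0.1, 0.1, -0.0]
grip_width: 1.001
t 1.98 pos [479.6 319.3 219.6] yaw 0.166 tilt 0.001 w 0.999 F [ 0.7 -2.2 -0.4]
  -> (477, 321, 220, 0.17) dp [-2.3 -0.4  2.1] len 3 roll -0.004
0.83 [256.7, 169.7] [479.97211795 318.77953046   0.        ]
0.73 [7.8, 121.1] [471.50221169  12.61105959   0.        ]
```

View pics/w1.png

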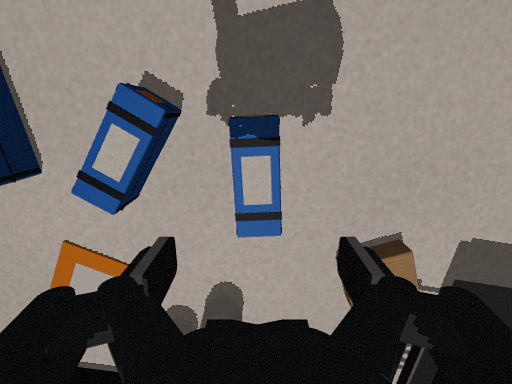

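The wrist view shows the third case centred, with its lid running from (254,116) to (260,236). The middle case is at upper left, about (127,148).

```bash
cat >> h.py <<'E'
def wfit(p,x0):
    h=bluehull(p,proj(p,[x0[0],x0[1],50])[0]); 
    v,e=fit((p,),(h,),x0,False); return np.array([v[0],v[1],v[3]/100]),e
def label(p,x,y):
    "paper label centre and long-axis yaw at z=62, from unsaturated pixels enclosed in the blue lid"
    u=proj(p,[x,y,62])[0]; m=mask(p,(0,0,120),(180,70,255))
    n,l,st,ce=cv2.connectedComponentsWithStats(m); k=min([i for i in range(1,n) if 150<st[i,4]<8000],key=lambda i:np.hypot(*(ce[i]-u)))
    q=np.array([atz(p,v[::-1],62)[:2] for v in np.argwhere(l==k)]); w,V=np.linalg.eigh(np.cov(q.T));a=V[:,1]*np.sign(V[0,1])
    return q.mean(0),np.arctan2(a[1],a[0]),np.sqrt(12*w)
E
python3 - <<'E'
from h import *
np.set_printoptions(precision=3,suppress=True)
p=eyes.capture("wrist")
for x,y in((478,320),(473,175)):
    print(label(p,x,y),wfit(p,(x,y)))
for z in (62,0):
    print([atz(p,u,z) for u in((254.5,116),(259.5,236))])
print("cam",ray(p,(256,192)))
E
```

```text
(array([477.66 , 317.949]), np.float64(0.21315730482291154), array([30.054, 52.302])) (array([509.378, 325.012,   0.215]), np.float64(0.4268098290047697))
(array([473.413, 171.302]), np.float64(-0.37559758450345065), array([30.299, 52.657])) (array([473.98 , 172.076,  -0.38 ]), np.float64(0.018674550162872117))
[array([412.509, 306.641,  62.   ]), array([539.249, 333.417,  62.   ])]
[array([413.977, 306.432,   0.   ]), array([568.879, 339.158,   0.   ])]
cam (array([405.903, 307.581, 341.02 ]), array([ 0.286,  0.046, -0.957]))
```

```bash
python3 -c "
from h import *
go((477,319.2,38,.211))"
```

```text
t 2.08 pos [476.9 321.5 220.2] yaw 0.169 tilt 0.001 w 0.994 F [-0.3 -0.8  0.7]
  -> (477, 319.2, 38, 0.211) dp [-1.000e-01  1.822e+02 -2.300e+00] len 182 roll -0.042
```

```bash
python3 -m crank '[{"dp":[0,25,-2],"roll":-0.042,"gripper":0},{"dp":[0,60,-2],"roll":-0.042,"gripper":0},{"dp":[0,100,-2],"roll":-0.042,"gripper":0},{"dp":[0,135,-2],"roll":-0.042,"gripper":0},{"dp":[0,160,-2],"roll":-0.042,"gripper":0},{"dp":[0,175,-2],"roll":-0.042,"gripper":0},{"dp":[0,182,-2],"roll":-0.042,"gripper":0},{"dp":[0,182,-2],"roll":-0.042,"gripper":0},{"dp":[0,182,-2],"roll":-0.042,"gripper":130},{"dp":[0,182,-2],"roll":-0.042,"gripper":200}]' 50;  python3 -m crank '[{"dp":[0,0,0],"gripper":255},{"dp":[0,0,0],"gripper":255},{"dp":[0,0,0],"gripper":255},{"dp":[0,0,0],"gripper":255}]' 50; python3 -c "
from h import *
go();print(ctrl.sense()['wrist_torque'])"
```

```text
time_s: 2.92
eef_pos: [477.9, 320.0, 39.9]
ee_rot: [0.703, -0.703, -0.076, 0.074]
force: [0.1, -0.6, -0.3]
grip_width: 0.744
t 2.92 pos [477.9 320.   39.9] yaw 0.213 tilt 0.003 w 0.744 F [ 0.1 -0.6 -0.3]
[ 0.03206013  0.04191827 -0.02865195]$[0]: bad value
```

```bash
python3 -m crank '[{"dp":[0,0,0],"roll":0,"gripper":255},{"dp":[0,0,0],"roll":0,"gripper":255},{"dp":[0,0,0],"roll":0,"gripper":255},{"dp":[0,0,0],"roll":0,"gripper":255}]' 50; python3 -m crank '[{"dp":[0,-10,0],"roll":0,"gripper":255},{"dp":[0,-25,0],"roll":0,"gripper":255},{"dp":[0,-45,0],"roll":0,"gripper":255},{"dp":[0,-65,0],"roll":0,"gripper":255},{"dp":[0,-85,0],"roll":0,"gripper":255},{"dp":[0,-100,0],"roll":0,"gripper":255},{"dp":[0,-108,0],"roll":0,"gripper":255},{"dp":[0,-110,0],"roll":0,"gripper":255},{"dp":[0,-110,0],"roll":0,"gripper":255}]'; python3 -c "
from h import *
go();print(ctrl.sense()['wrist_torque'])"
```

```text
time_s: 3.25
eef_pos: [478.1, 319.6, 39.9]
ee_rot: [0.703, -0.703, -0.076, 0.074]
force: [-1.6, -0.3, 5.9]
grip_width: 0.578
time_s: 4.0
eef_pos: [477.3, 319.2, 148.1]
ee_rot: [-0.703, 0.703, 0.075, -0.075]
force: [0.2, 0.1, -8.1]
grip_width: 0.579
t 4.00 pos [477.3 319.2 148.1] yaw 0.212 tilt 0.001 w 0.579 F [ 0.2  0.1 -8.1]
[ 0.00979037 -0.0229279   0.05657974]
```

```bash
cat > tq.py <<'E'
from h import *
s=ctrl.sense();q=s["ee_rot"];M=Rot.from_quat(np.r_[q[1:],q[0]]).as_matrix()
print("t %.2f w %.3f"%(s["time_s"],s["grip_width"]),"Ftool",np.round(M.T@s["force"],2),"Ttool",np.round(M.T@s["wrist_torque"],3))
E
for k in 1 2; do
python3 -m crank '[{"dp":[40,0,0],"roll":0,"gripper":255},{"dp":[40,0,0],"roll":0,"gripper":255}]' >/dev/null; python3 tq.py
python3 -m crank '[{"dp":[0,0,0],"roll":0,"gripper":255},{"dp":[0,0,0],"roll":0,"gripper":255},{"dp":[0,0,0],"roll":0,"gripper":255}]' >/dev/null;  python3 tq.py
python3 -m crank '[{"dp":[0,0,0],"roll":0,"gripper":255}]' >/dev/null;  python3 tq.py
python3 -m crank '[{"dp":[-40,0,0],"roll":0,"gripper":255},{"dp":[-40,0,0],"roll":0,"gripper":255}]' >/dev/null; python3 tq.py
python3 -m crank '[{"dp":[0,0,0],"roll":0,"gripper":255},{"dp":[0,0,0],"roll":0,"gripper":255},{"dp":[0,0,0],"roll":0,"gripper":255}]' >/dev/null;  python3 tq.py
python3 -m crank '[{"dp":[0,0,0],"roll":0,"gripper":255}]' >/dev/null;  python3 tq.py
done
```

```text
t 4.17 w 0.579 Ftool [ 0.56  6.57 -0.51] Ttool [-0.016 -0.036 -0.027]
t 4.42 w 0.577 Ftool [0.23 7.98 0.54] Ttool [-0.009 -0.029 -0.008]
t 4.50 w 0.576 Ftool [ 0.4   8.47 -0.43] Ttool [ 0.027 -0.005 -0.039]
t 4.67 w 0.580 Ftool [-0.75  8.96  1.15] Ttool [0.037 0.011 0.135]
t 4.92 w 0.580 Ftool [0.71 7.26 0.58] Ttool [0.015 0.028 0.018]
t 5.00 w 0.579 Ftool [-0.78  7.41  0.62] Ttool [-0.028 -0.008  0.047]
t 5.17 w 0.580 Ftool [ 0.52  7.71 -1.18] Ttool [-0.023 -0.007 -0.034]
t 5.42 w 0.580 Ftool [0.19 8.99 0.64] Ttool [ 0.04  -0.051 -0.036]
t 5.50 w 0.575 Ftool [-0.39  8.22  0.3 ] Ttool [-0.015  0.043  0.023]
t 5.67 w 0.578 Ftool [-0.47  8.74 -0.62] Ttool [ 0.077 -0.041  0.047]
t 5.92 w 0.578 Ftool [1.41 7.91 1.06] Ttool [-0.025 -0.027  0.015]
t 6.00 w 0.579 Ftool [-0.79  8.4   0.7 ] Ttool [-0.01  -0.033  0.005]
```

```bash
for k in 1 2; do
python3 -m crank '[{"dp":[37,0,0],"roll":0,"gripper":255},{"dp":[69,0,0],"roll":0,"gripper":255},{"dp":[96,0,0],"roll":0,"gripper":255},{"dp":[118,0,0],"roll":0,"gripper":255},{"dp":[134,0,0],"roll":0,"gripper":255},{"dp":[145,0,0],"roll":0,"gripper":255},{"dp":[150,0,0],"roll":0,"gripper":255}]'|grep eef ; python3 tq.py
for i in 1 2 3; do python3 -m crank '[{"dp":[0,0,0],"roll":0,"gripper":255}]' >/dev/null;  python3 tq.py;done
python3 -m crank '[{"dp":[-37,0,0],"roll":0,"gripper":255},{"dp":[-69,0,0],"roll":0,"gripper":255},{"dp":[-96,0,0],"roll":0,"gripper":255},{"dp":[-118,0,0],"roll":0,"gripper":255},{"dp":[-134,0,0],"roll":0,"gripper":255},{"dp":[-145,0,0],"roll":0,"gripper":255},{"dp":[-150,0,0],"roll":0,"gripper":255}]'|grep eef ; python3 tq.py
for i in 1 2 3; do python3 -m crank '[{"dp":[0,0,0],"roll":0,"gripper":255}]' >/dev/null;  python3 tq.py;done
done
```

```text
eef_pos: [625.7, 350.8, 147.5]
t 6.58 w 0.578 Ftool [-0.66  7.6  -0.  ] Ttool [-0.025  0.029 -0.016]
t 6.67 w 0.577 Ftool [-0.31  8.17  0.38] Ttool [-0.036 -0.009 -0.028]
t 6.75 w 0.576 Ftool [ 0.13  7.49 -0.3 ] Ttool [ 0.048 -0.001 -0.016]
t 6.83 w 0.579 Ftool [ 0.13  8.17 -0.39] Ttool [ 0.019  0.014 -0.002]
eef_pos: [475.7, 319.2, 149.1]
t 7.42 w 0.580 Ftool [-0.25  7.02  0.22] Ttool [-0.048 -0.015 -0.056]
t 7.50 w 0.580 Ftool [0.69 7.64 1.08] Ttool [ 0.011 -0.016  0.132]
t 7.58 w 0.577 Ftool [ 0.59  7.28 -0.25] Ttool [-0.     0.013  0.015]
t 7.67 w 0.573 Ftool [-0.06  7.89  0.47] Ttool [-0.005  0.036 -0.047]
eef_pos: [625.7, 350.7, 147.1]
t 8.25 w 0.578 Ftool [ 0.17  6.95 -0.48] Ttool [-0.012 -0.075  0.049]
t 8.33 w 0.577 Ftool [-0.29  8.84 -0.26] Ttool [0.015 0.019 0.095]
t 8.42 w 0.579 Ftool [0.2  8.04 0.07] Ttool [-0.032 -0.05   0.169]
t 8.50 w 0.585 Ftool [0.01 7.91 1.01] Ttool [0.023 0.023 0.099]
eef_pos: [475.8, 319.2, 149.1]
t 9.08 w 0.580 Ftool [-0.26  8.19  1.07] Ttool [-0.028 -0.058 -0.093]
t 9.17 w 0.578 Ftool [ 0.83  8.19 -0.58] Ttool [-0.006 -0.004  0.03 ]
t 9.25 w 0.579 Ftool [-0.73  7.16  0.  ] Ttool [-0.003  0.037 -0.037]
t 9.33 w 0.579 Ftool [0.21 8.51 0.21] Ttool [-0.015 -0.038 -0.071]
```

```bash
python3 -m crank '[{"dp":[0,20,0],"roll":0,"gripper":255},{"dp":[0,50,0],"roll":0,"gripper":255},{"dp":[0,75,0],"roll":0,"gripper":255},{"dp":[0,93,0],"roll":0,"gripper":255},{"dp":[0,103,0],"roll":0,"gripper":255},{"dp":[0,108,0],"roll":0,"gripper":255},{"dp":[0,110,0],"roll":0,"gripper":255},{"dp":[0,110,0],"roll":0,"gripper":255}]' ; python3 -m crank '[{"dp":[0,0,0],"roll":0,"gripper":0},{"dp":[0,0,0],"roll":0,"gripper":0},{"dp":[0,0,0],"roll":0,"gripper":0},{"dp":[0,-20,0],"roll":0,"gripper":0},{"dp":[0,-55,0],"roll":0,"gripper":0},{"dp":[0,-95,0],"roll":0,"gripper":0},{"dp":[0,-130,0],"roll":0,"gripper":0},{"dp":[0,-150,0],"roll":0,"gripper":0}]'
python3 - <<'E'
from h import *
p=eyes.capture("wrist");print(label(p,477,319))
go((473.5,172,190,-.376))
E
```

```text
time_s: 10.0
eef_pos: [478.4, 319.5, 39.9]
ee_rot: [0.703, -0.703, -0.075, 0.074]
force: [-4.3, -2.5, -0.5]
grip_width: 0.581
time_s: 10.67
eef_pos: [478.8, 319.9, 193.4]
ee_rot: [0.704, -0.702, -0.077, 0.073]
force: [0.0, 0.7, -0.6]
grip_width: 0.999
(array([477.76817052, 318.73178666]), np.float64(0.1936370366278871), array([30.19071654, 51.87639666]))
t 10.72 pos [479.7 320.3 195.9] yaw 0.212 tilt 0.011 w 0.994 F [-0.3 -0.1  4.6]
  -> (473.5, 172, 190, -0.376) dp [ -37.4    5.2 -143.7] len 149 roll 0.588
```

```bash
python3 -m crank '[{"dp":[-6,0,-20],"roll":0.08,"gripper":0},{"dp":[-12,0,-50],"roll":0.18,"gripper":0},{"dp":[-20,0,-80],"roll":0.29,"gripper":0},{"dp":[-26,0,-108],"roll":0.4,"gripper":0},{"dp":[-32,0,-130],"roll":0.5,"gripper":0},{"dp":[-35,0,-142],"roll":0.57,"gripper":0},{"dp":[-36,0,-143],"roll":0.588,"gripper":0},{"dp":[-36,0,-143],"roll":0.588,"gripper":0}]'
python3 - <<'E'
from h import *
p=eyes.capture("wrist");print(label(p,473,172))
go((473.5,172,38,-.376))
E
```

```text
time_s: 11.38
eef_pos: [472.7, 171.8, 188.7]
ee_rot: [0.695, -0.694, 0.132, -0.133]
force: [0.3, 0.1, 0.9]
grip_width: 0.997
(array([473.17551764, 171.92533119]), np.float64(-0.37282027560322134), array([30.2383432 , 52.08177165]))
t 11.43 pos [472.7 172.4 188.6] yaw -0.374 tilt 0.001 w 1.003 F [0.7 0.4 0.5]
  -> (473.5, 172, 38, -0.376) dp [ 8.000e-01  1.506e+02 -1.000e-01] len 151 roll 0.002
```

```bash
python3 -m crank '[{"dp":[1,25,0],"roll":0,"gripper":0},{"dp":[1,60,0],"roll":0,"gripper":0},{"dp":[1,98,0],"roll":0,"gripper":0},{"dp":[1,128,0],"roll":0,"gripper":0},{"dp":[1,144,0],"roll":0,"gripper":0},{"dp":[1,149,0],"roll":0,"gripper":0},{"dp":[1,149,0],"roll":0,"gripper":60},{"dp":[1,149,0],"roll":0,"gripper":255},{"dp":[1,149,0],"roll":0,"gripper":255},{"dp":[1,149,0],"roll":0,"gripper":255}]' 50;python3 -m crank '[{"dp":[0,0,0],"roll":0,"gripper":255},{"dp":[0,0,0],"roll":0,"gripper":255},{"dp":[0,-10,0],"roll":0,"gripper":255},{"dp":[0,-25,0],"roll":0,"gripper":255},{"dp":[0,-45,0],"roll":0,"gripper":255},{"dp":[0,-65,0],"roll":0,"gripper":255},{"dp":[0,-85,0],"roll":0,"gripper":255},{"dp":[0,-100,0],"roll":0,"gripper":255},{"dp":[0,-108,0],"roll":0,"gripper":255},{"dp":[0,-110,0],"roll":0,"gripper":255}]'
for k in 1 2; do
python3 -m crank '[{"dp":[37,0,0],"roll":0,"gripper":255},{"dp":[69,0,0],"roll":0,"gripper":255},{"dp":[96,0,0],"roll":0,"gripper":255},{"dp":[118,0,0],"roll":0,"gripper":255},{"dp":[134,0,0],"roll":0,"gripper":255},{"dp":[145,0,0],"roll":0,"gripper":255},{"dp":[150,0,0],"roll":0,"gripper":255}]'|grep eef ; python3 tq.py
for i in 1 2 3; do python3 -m crank '[{"dp":[0,0,0],"roll":0,"gripper":255}]' >/dev/null;  python3 tq.py;done
python3 -m crank '[{"dp":[-37,0,0],"roll":0,"gripper":255},{"dp":[-69,0,0],"roll":0,"gripper":255},{"dp":[-96,0,0],"roll":0,"gripper":255},{"dp":[-118,0,0],"roll":0,"gripper":255},{"dp":[-134,0,0],"roll":0,"gripper":255},{"dp":[-145,0,0],"roll":0,"gripper":255},{"dp":[-150,0,0],"roll":0,"gripper":255}]'|grep eef ; python3 tq.py
for i in 1 2 3; do python3 -m crank '[{"dp":[0,0,0],"roll":0,"gripper":255}]' >/dev/null;  python3 tq.py;done
done
```

```text
time_s: 12.27
eef_pos: [474.4, 172.0, 40.9]
ee_rot: [0.695, -0.694, 0.131, -0.133]
force: [-0.4, 2.4, 5.6]
grip_width: 0.58
time_s: 13.1
eef_pos: [473.8, 171.6, 150.9]
ee_rot: [0.695, -0.694, 0.131, -0.133]
force: [0.0, -0.7, -4.0]
grip_width: 0.58
eef_pos: [613.5, 115.7, 147.8]
t 13.68 w 0.579 Ftool [0.06 3.86 0.21] Ttool [ 0.01  -0.009 -0.011]
t 13.77 w 0.578 Ftool [-0.08  3.78 -0.49] Ttool [ 0.086  0.029 -0.016]
t 13.85 w 0.578 Ftool [-0.16  3.12 -0.74] Ttool [0.016 0.014 0.013]
t 13.93 w 0.582 Ftool [-0.35  2.87  0.03] Ttool [0.026 0.058 0.01 ]
eef_pos: [472.0, 172.3, 149.6]
t 14.52 w 0.579 Ftool [0.08 3.28 0.61] Ttool [-0.049 -0.018  0.019]
t 14.60 w 0.579 Ftool [-0.3   3.57  0.11] Ttool [ 0.044  0.012 -0.05 ]
t 14.68 w 0.583 Ftool [ 0.52  3.85 -0.33] Ttool [-0.011  0.031 -0.046]
t 14.77 w 0.583 Ftool [0.41 3.19 0.1 ] Ttool [ 0.045 -0.031 -0.039]
eef_pos: [614.5, 115.2, 148.5]
t 15.35 w 0.580 Ftool [0.18 4.16 0.62] Ttool [-0.03   0.023 -0.028]
t 15.43 w 0.580 Ftool [0.42 3.56 0.27] Ttool [0.026 0.044 0.027]
t 15.52 w 0.580 Ftool [ 0.16  3.61 -0.35] Ttool [ 0.003 -0.021 -0.018]
t 15.60 w 0.581 Ftool [0.25 3.6  0.64] Ttool [-0.035  0.001  0.013]
eef_pos: [472.1, 172.3, 149.7]
t 16.18 w 0.581 Ftool [ 0.16  2.56 -0.7 ] Ttool [-0.057  0.059  0.025]
t 16.27 w 0.583 Ftool [ 0.84  3.47 -0.25] Ttool [-0.03   0.061  0.013]
t 16.35 w 0.577 Ftool [-0.15  3.53 -0.41] Ttool [-0.042 -0.025  0.008]
t 16.43 w 0.580 Ftool [-0.1   3.06 -0.62] Ttool [ 0.076 -0.009  0.037]
```

Case 2 feels dead: Tz scatter equals the noise on the other axes. Case 3's torque jumped, so it is the suspect. I'll take case 2 to the far slot of the mat.

```bash
python3 -c "
from h import *
go((490,-69,150,-.24),(497.5,-310.7,150,-.097));print(np.round(ctrl.sense()['joints'],2))"
```

```text
t 16.43 pos [474.2 171.3 149.3] yaw -0.376 tilt 0.001 w 0.580 F [-0.3 -0.5 -3.1]
  -> (490, -69, 150, -0.24) dp [ 103.    -0.6 -217.6] len 241 roll -0.136
  -> (497.5, -310.7, 150, -0.097) dp [ 198.8   -0.6 -439.7] len 483 roll -0.279
[ 0.11  0.38  1.7  -0.    1.06 -1.08]
```

```bash
python3 -m crank '[{"dp":[5,0,-12],"roll":-0.01,"gripper":255},{"dp":[14,0,-32],"roll":-0.02,"gripper":255},{"dp":[28,0,-62],"roll":-0.04,"gripper":255},{"dp":[43,0,-96],"roll":-0.06,"gripper":255},{"dp":[59,0,-131],"roll":-0.08,"gripper":255},{"dp":[75,0,-166],"roll":-0.1,"gripper":255},{"dp":[91,0,-201],"roll":-0.125,"gripper":255},{"dp":[107,0,-236],"roll":-0.15,"gripper":255},{"dp":[123,0,-271],"roll":-0.17,"gripper":255},{"dp":[139,0,-306],"roll":-0.19,"gripper":255}]'; python3 -c "
from h import *
go((497.5,-310.7,150,-.097));print(np.round(ctrl.sense()['joints'],2))"
```

```text
time_s: 17.27
eef_pos: [490.4, -166.8, 149.3]
ee_rot: [-0.704, 0.704, -0.065, 0.066]
force: [1.0, 0.4, -3.3]
grip_width: 0.579
t 17.27 pos [ 490.4 -166.8  149.3] yaw -0.186 tilt 0.000 w 0.579 F [ 1.   0.4 -3.3]
  -> (497.5, -310.7, 150, -0.097) dp [  33.5   -0.7 -140.1] len 144 roll -0.089
[-0.55  0.4   1.66 -0.    1.08 -1.94]
```

```bash
python3 -m crank '[{"dp":[8,0,-34],"roll":-0.02,"gripper":255},{"dp":[16,0,-66],"roll":-0.04,"gripper":255},{"dp":[23,0,-95],"roll":-0.06,"gripper":255},{"dp":[29,0,-118],"roll":-0.08,"gripper":255},{"dp":[32,0,-133],"roll":-0.089,"gripper":255},{"dp":[33,0,-140],"roll":-0.089,"gripper":255},{"dp":[33,20,-140],"roll":-0.089,"gripper":255},{"dp":[33,45,-140],"roll":-0.089,"gripper":255},{"dp":[33,65,-140],"roll":-0.089,"gripper":255},{"dp":[33,75,-140],"roll":-0.089,"gripper":255}]'; python3 - <<'E'
from h import *
go((497.5,-310.7,45,-.097))
p=eyes.capture("scene");save(p,"s2.png")
cv2.imwrite("pics/s2c.png",cv2.cvtColor(cv2.resize(p["color"][110:330,60:420],None,fx=2.2,fy=2.2),cv2.COLOR_RGB2BGR))
E
```

```text
time_s: 18.1
eef_pos: [496.2, -306.9, 71.6]
ee_rot: [0.707, -0.705, 0.035, -0.033]
force: [-0.3, 0.2, -2.9]
grip_width: 0.582
t 18.10 pos [ 496.2 -306.9   71.6] yaw -0.097 tilt 0.004 w 0.582 F [-0.3  0.2 -2.9]
  -> (497.5, -310.7, 45, -0.097) dp [ 1.8 26.6 -3.8] len 27 roll -0.000
```

View pics/s2c.png

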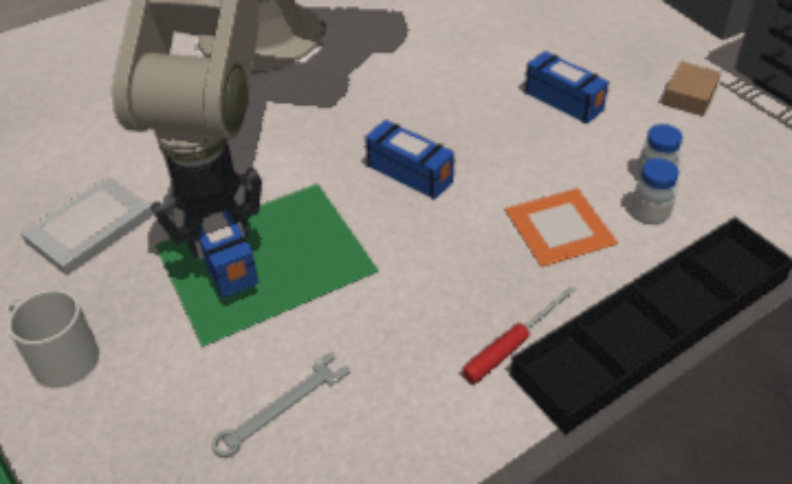

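```bash
python3 -m crank '[{"dp":[0,10,0],"roll":0,"gripper":255},{"dp":[0,19,0],"roll":0,"gripper":255},{"dp":[0,25,0],"roll":0,"gripper":255},{"dp":[0,27,0],"roll":0,"gripper":255},{"dp":[0,27,0],"roll":0,"gripper":255}]'; python3 -c "
from h import *
go()"
```

```text
time_s: 18.57
eef_pos: [497.0, -307.7, 47.1]
ee_rot: [0.706, -0.706, 0.034, -0.034]
force: [-0.0, -0.9, -2.5]
grip_width: 0.581
t 18.57 pos [ 497.  -307.7   47.1] yaw -0.097 tilt 0.000 w 0.581 F [-0.  -0.9 -2.5]
```

```bash
python3 -m crank '[{"dp":[0,1,0],"roll":0,"gripper":255},{"dp":[0,2,0],"roll":0,"gripper":255},{"dp":[0,2,0],"roll":0,"gripper":255}]';python3 -m crank '[{"dp":[0,0,0],"roll":0,"gripper":0},{"dp":[0,0,0],"roll":0,"gripper":0},{"dp":[0,0,0],"roll":0,"gripper":0},{"dp":[0,-20,0],"roll":0,"gripper":0},{"dp":[0,-55,0],"roll":0,"gripper":0},{"dp":[0,-95,0],"roll":0,"gripper":0},{"dp":[0,-130,0],"roll":0,"gripper":0},{"dp":[0,-155,0],"roll":0,"gripper":0}]'; python3 - <<'E'
from h import *
p=eyes.capture("wrist");print(label(p,497,-308));save(p,"w3.png")
go((475.5,9.4,200,.28))
E
```

```text
time_s: 18.82
eef_pos: [497.1, -307.9, 45.5]
ee_rot: [-0.706, 0.706, -0.034, 0.034]
force: [-0.5, -0.2, -4.0]
grip_width: 0.582
time_s: 19.48
eef_pos: [497.5, -308.2, 204.3]
ee_rot: [-0.705, 0.707, -0.033, 0.035]
force: [0.6, 0.4, 0.4]
grip_width: 0.997
(array([ 496.82889026, -308.71380239]), np.float64(-0.09129524514843913), array([30.81247652, 53.77150498]))
t 19.53 pos [ 498.6 -309.1  208.5] yaw -0.097 tilt 0.011 w 1.001 F [ 0.3 -1.2  4.4]
  -> (475.5, 9.4, 200, 0.28) dp [-53.7   5.8 314.9] len 319 roll -0.377
```

```bash
python3 -m crank '[{"dp":[-5,0,30],"roll":-0.04,"gripper":0},{"dp":[-11,0,66],"roll":-0.08,"gripper":0},{"dp":[-18,0,105],"roll":-0.13,"gripper":0},{"dp":[-25,0,144],"roll":-0.18,"gripper":0},{"dp":[-31,0,183],"roll":-0.23,"gripper":0},{"dp":[-38,0,222],"roll":-0.28,"gripper":0},{"dp":[-45,0,260],"roll":-0.33,"gripper":0},{"dp":[-50,0,292],"roll":-0.36,"gripper":0},{"dp":[-53,0,310],"roll":-0.377,"gripper":0},{"dp":[-54,0,315],"roll":-0.377,"gripper":0}]';python3 -m crank '[{"dp":[0,0,0],"roll":0,"gripper":0}]'; python3 - <<'E'
from h import *
p=eyes.capture("wrist");l=label(p,475,9);print(l)
go((l[0][0]+.5,l[0][1]+.3,38,l[1]))
E
```

```text
time_s: 20.37
eef_pos: [473.3, 13.5, 200.6]
ee_rot: [0.7, -0.7, -0.1, 0.1]
force: [0.4, -0.6, -0.1]
grip_width: 1.001
time_s: 20.45
eef_pos: [473.6, 11.8, 200.4]
ee_rot: [-0.7, 0.7, 0.099, -0.099]
force: [0.1, 0.1, 0.1]
grip_width: 1.0
(array([475.7759508 ,   6.42129747]), np.float64(0.32808111436889015), array([30.24545822, 52.34309461]))
t 20.50 pos [473.8  10.8 200.4] yaw 0.281 tilt 0.001 w 0.999 F [-1.   0.4 -0.4]
  -> (np.float64(476.2759508018133), np.float64(6.721297465093744), 38, np.float64(0.32808111436889015)) dp [  1.2 162.4  -4.5] len 162 roll -0.048
```

```bash
python3 -m crank '[{"dp":[1,25,-4],"roll":-0.048,"gripper":0},{"dp":[1,60,-4],"roll":-0.048,"gripper":0},{"dp":[1,100,-4],"roll":-0.048,"gripper":0},{"dp":[1,135,-4],"roll":-0.048,"gripper":0},{"dp":[1,154,-4],"roll":-0.048,"gripper":0},{"dp":[1,161,-4],"roll":-0.048,"gripper":0},{"dp":[1,161,-4],"roll":-0.048,"gripper":60},{"dp":[1,161,-4],"roll":-0.048,"gripper":255},{"dp":[1,161,-4],"roll":-0.048,"gripper":255},{"dp":[1,161,-4],"roll":-0.048,"gripper":255}]' 50;python3 -m crank '[{"dp":[0,0,0],"roll":0,"gripper":255},{"dp":[0,0,0],"roll":0,"gripper":255},{"dp":[0,-10,0],"roll":0,"gripper":255},{"dp":[0,-25,0],"roll":0,"gripper":255},{"dp":[0,-45,0],"roll":0,"gripper":255},{"dp":[0,-65,0],"roll":0,"gripper":255},{"dp":[0,-85,0],"roll":0,"gripper":255},{"dp":[0,-100,0],"roll":0,"gripper":255},{"dp":[0,-108,0],"roll":0,"gripper":255},{"dp":[0,-110,0],"roll":0,"gripper":255}]'
for k in 1 2; do
python3 -m crank '[{"dp":[37,0,0],"roll":0,"gripper":255},{"dp":[69,0,0],"roll":0,"gripper":255},{"dp":[96,0,0],"roll":0,"gripper":255},{"dp":[118,0,0],"roll":0,"gripper":255},{"dp":[134,0,0],"roll":0,"gripper":255},{"dp":[145,0,0],"roll":0,"gripper":255},{"dp":[150,0,0],"roll":0,"gripper":255}]'|grep eef ; python3 tq.py
for i in 1 2 3; do python3 -m crank '[{"dp":[0,0,0],"roll":0,"gripper":255}]' >/dev/null;  python3 tq.py;done
python3 -m crank '[{"dp":[-37,0,0],"roll":0,"gripper":255},{"dp":[-69,0,0],"roll":0,"gripper":255},{"dp":[-96,0,0],"roll":0,"gripper":255},{"dp":[-118,0,0],"roll":0,"gripper":255},{"dp":[-134,0,0],"roll":0,"gripper":255},{"dp":[-145,0,0],"roll":0,"gripper":255},{"dp":[-150,0,0],"roll":0,"gripper":255}]'|grep eef ; python3 tq.py
for i in 1 2 3; do python3 -m crank '[{"dp":[0,0,0],"roll":0,"gripper":255}]' >/dev/null;  python3 tq.py;done
done; python3 -c "
from h import *
go((509.1,-191.3,150,-.097));print(np.round(ctrl.sense()['joints'],2))"
```

```text
time_s: 21.33
eef_pos: [476.8, 6.9, 40.9]
ee_rot: [-0.697, 0.698, 0.117, -0.114]
force: [-1.8, -1.9, 5.7]
grip_width: 0.583
time_s: 22.17
eef_pos: [476.1, 7.4, 150.9]
ee_rot: [-0.697, 0.698, 0.116, -0.115]
force: [1.0, 0.1, -3.7]
grip_width: 0.58
eef_pos: [618.1, 56.3, 147.8]
t 22.75 w 0.578 Ftool [ 1.17  4.   -1.49] Ttool [ 0.038  0.018 -0.026]
t 22.83 w 0.581 Ftool [-1.76  3.88  0.58] Ttool [ 0.012 -0.002  0.014]
t 22.92 w 0.581 Ftool [-0.06  4.91  0.04] Ttool [-0.031 -0.003 -0.04 ]
t 23.00 w 0.574 Ftool [-0.17  3.74 -0.03] Ttool [0.013 0.048 0.018]
eef_pos: [474.1, 7.0, 149.6]
t 23.58 w 0.580 Ftool [0.01 3.32 0.1 ] Ttool [-0.005  0.012  0.012]
t 23.67 w 0.578 Ftool [ 0.04  3.68 -0.25] Ttool [-0.005 -0.006  0.001]
t 23.75 w 0.581 Ftool [ 0.11  4.01 -0.53] Ttool [ 0.007  0.023 -0.017]
t 23.83 w 0.576 Ftool [0.26 4.85 0.69] Ttool [ 0.001 -0.013 -0.023]
eef_pos: [619.0, 56.6, 148.5]
t 24.42 w 0.580 Ftool [ 1.15  4.29 -0.5 ] Ttool [-0.026  0.008 -0.011]
t 24.50 w 0.577 Ftool [-1.33  3.67 -0.45] Ttool [ 0.023 -0.03   0.007]
t 24.58 w 0.578 Ftool [0.84 3.33 0.16] Ttool [ 0.021 -0.028  0.015]
t 24.67 w 0.577 Ftool [0.04 3.81 0.23] Ttool [0.004 0.011 0.039]
eef_pos: [474.2, 7.0, 149.7]
t 25.25 w 0.578 Ftool [-0.24  3.12 -0.78] Ttool [-0.044  0.027 -0.016]
t 25.33 w 0.579 Ftool [0.34 3.77 0.25] Ttool [ 0.032 -0.01   0.006]
t 25.42 w 0.582 Ftool [0.42 4.33 0.73] Ttool [ 0.003 -0.009 -0.029]
t 25.50 w 0.583 Ftool [-0.16  3.78  0.01] Ttool [ 0.009 -0.02   0.003]
t 25.50 pos [476.3   7.5 149.4] yaw 0.328 tilt 0.001 w 0.583 F [-0.2 -0.  -3.8]
  -> (509.1, -191.3, 150, -0.097) dp [ -33.    -0.5 -198.7] len 201 roll 0.425
[-0.23  0.32  1.78  0.    1.04 -2.13]
```

Case 1 is also dead (Tz sd ≈0.02, against 0.07 for case 3), so case 3 rattles. I'll place case 1 in the near slot.

```bash
python3 -m crank '[{"dp":[-2,0,-12],"roll":0.03,"gripper":255},{"dp":[-6,0,-36],"roll":0.09,"gripper":255},{"dp":[-11,0,-68],"roll":0.16,"gripper":255},{"dp":[-17,0,-102],"roll":0.23,"gripper":255},{"dp":[-22,0,-135],"roll":0.3,"gripper":255},{"dp":[-27,0,-163],"roll":0.36,"gripper":255},{"dp":[-30,0,-183],"roll":0.4,"gripper":255},{"dp":[-32,0,-195],"roll":0.425,"gripper":255},{"dp":[-33,0,-199],"roll":0.425,"gripper":255},{"dp":[-33,20,-199],"roll":0.425,"gripper":255}]'; python3 -m crank '[{"dp":[0,25,0],"roll":0,"gripper":255},{"dp":[0,50,0],"roll":0,"gripper":255},{"dp":[0,66,0],"roll":0,"gripper":255},{"dp":[0,74,0],"roll":0,"gripper":255},{"dp":[0,78,0],"roll":0,"gripper":255},{"dp":[0,78,0],"roll":0,"gripper":255}]'; python3 -c "
from h import *
go((509.1,-191.3,45.2,-.097));print(np.round(ctrl.sense()['joints'],2))"
```

```text
time_s: 26.33
eef_pos: [510.3, -193.1, 131.9]
ee_rot: [-0.705, 0.707, -0.032, 0.036]
force: [0.7, -0.8, -3.9]
grip_width: 0.58
time_s: 26.83
eef_pos: [508.8, -191.2, 51.2]
ee_rot: [0.706, -0.706, 0.034, -0.034]
force: [-0.1, -0.1, -4.2]
grip_width: 0.58
t 26.83 pos [ 508.8 -191.2   51.2] yaw -0.096 tilt 0.000 w 0.580 F [-0.1 -0.1 -4.2]
  -> (509.1, -191.3, 45.2, -0.097) dp [ 0.4  6.  -0.1] len 6 roll 0.001
[-0.58  0.6   1.65  0.    0.89 -2.05]
```

```bash
python3 -m crank '[{"dp":[0,3,0],"roll":0,"gripper":255},{"dp":[0,5,0],"roll":0,"gripper":255},{"dp":[0,6,0],"roll":0,"gripper":255},{"dp":[0,6,0],"roll":0,"gripper":255}]'|head -2;python3 -m crank '[{"dp":[0,0,0],"roll":0,"gripper":0},{"dp":[0,0,0],"roll":0,"gripper":0},{"dp":[0,0,0],"roll":0,"gripper":0},{"dp":[0,-20,0],"roll":0,"gripper":0},{"dp":[0,-55,0],"roll":0,"gripper":0},{"dp":[0,-95,0],"roll":0,"gripper":0},{"dp":[0,-130,0],"roll":0,"gripper":0},{"dp":[0,-155,0],"roll":0,"gripper":0}]'; python3 - <<'E'
from h import *
p=eyes.capture("wrist");print(label(p,509,-191),label(p,497,-308))
q=p;save(p,"w4.png")
go((477.7,318.9,200,.2))
E
```

```text
time_s: 27.17
eef_pos: [508.8, -191.6, 45.5]
time_s: 27.83
eef_pos: [509.2, -191.9, 204.2]
ee_rot: [-0.705, 0.707, -0.033, 0.036]
force: [0.0, 0.7, 1.3]
grip_width: 1.005
(array([ 509.14669903, -192.58436301]), np.float64(-0.0888349552412779), array([30.78370216, 52.80125667])) (array([ 496.75709626, -310.81755993]), np.float64(-0.10432072727722827), array([30.96604938, 52.70905504]))
t 27.88 pos [ 510.5 -192.7  208.1] yaw -0.097 tilt 0.011 w 0.999 F [ 1.1 -0.1  4.8]
  -> (477.7, 318.9, 200, 0.2) dp [-82.1   4.7 506.1] len 513 roll -0.297
```

View pics/w4.png

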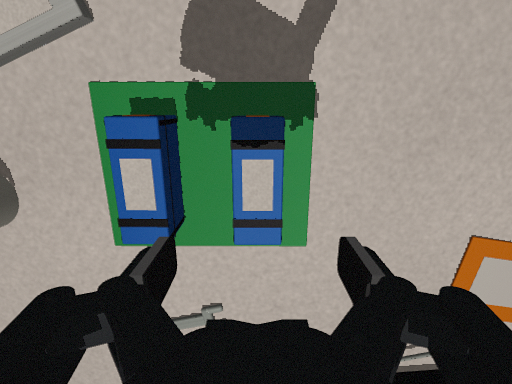

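Both silent cases stand upright on the mat, at (140,180) and (258,180), well inside its outline. Next I'll go back to case 3.

```bash
python3 -m crank '[{"dp":[-4,0,25],"roll":-0.02,"gripper":0},{"dp":[-10,0,60],"roll":-0.04,"gripper":0},{"dp":[-16,0,99],"roll":-0.06,"gripper":0},{"dp":[-22,0,138],"roll":-0.08,"gripper":0},{"dp":[-29,0,177],"roll":-0.1,"gripper":0},{"dp":[-35,0,216],"roll":-0.12,"gripper":0},{"dp":[-41,0,255],"roll":-0.145,"gripper":0},{"dp":[-48,0,294],"roll":-0.17,"gripper":0},{"dp":[-54,0,333],"roll":-0.2,"gripper":0},{"dp":[-60,0,372],"roll":-0.22,"gripper":0}]'|head -2;python3 -m crank '[{"dp":[-6,0,39],"roll":-0.02,"gripper":0},{"dp":[-12,0,77],"roll":-0.04,"gripper":0},{"dp":[-18,0,108],"roll":-0.06,"gripper":0},{"dp":[-21,0,128],"roll":-0.077,"gripper":0},{"dp":[-22,0,134],"roll":-0.077,"gripper":0},{"dp":[-22,0,134],"roll":-0.077,"gripper":0},{"dp":[-22,0,134],"roll":-0.077,"gripper":0}]'; python3 - <<'E'
from h import *
p=eyes.capture("wrist");l=label(p,477,319);print(l)
go((l[0][0]+.5,l[0][1]+.3,38,l[1]))
E
```

```text
time_s: 28.72
eef_pos: [484.4, 186.4, 200.5]
time_s: 29.3
eef_pos: [446.8, 314.1, 200.2]
ee_rot: [-0.703, 0.704, 0.071, -0.071]
force: [0.2, -0.4, 0.3]
grip_width: 1.0
(array([477.97628122, 318.72996087]), np.float64(0.21892732078175417), array([30.01124186, 52.32772478]))
t 29.35 pos [447.1 313.7 200.3] yaw 0.199 tilt 0.000 w 1.001 F [-0.3 -0.4 -0.4]
  -> (np.float64(478.4762812152569), np.float64(319.0299608662941), 38, np.float64(0.21892732078175417)) dp [ 31.8 162.3  -1. ] len 165 roll -0.020
```

```bash
python3 -m crank '[{"dp":[20,10,-1],"roll":-0.02,"gripper":0},{"dp":[32,25,-1],"roll":-0.02,"gripper":0},{"dp":[32,60,-1],"roll":-0.02,"gripper":0},{"dp":[32,98,-1],"roll":-0.02,"gripper":0},{"dp":[32,132,-1],"roll":-0.02,"gripper":0},{"dp":[32,153,-1],"roll":-0.02,"gripper":0},{"dp":[32,160,-1],"roll":-0.02,"gripper":0},{"dp":[32,160,-1],"roll":-0.02,"gripper":0},{"dp":[32,160,-1],"roll":-0.02,"gripper":255},{"dp":[32,160,-1],"roll":-0.02,"gripper":255}]' 50;python3 -m crank '[{"dp":[0,0,0],"roll":0,"gripper":255},{"dp":[0,0,0],"roll":0,"gripper":255},{"dp":[0,0,0],"roll":0,"gripper":255},{"dp":[0,-10,0],"roll":0,"gripper":255},{"dp":[0,-25,0],"roll":0,"gripper":255},{"dp":[0,-50,0],"roll":0,"gripper":255},{"dp":[0,-80,0],"roll":0,"gripper":255},{"dp":[0,-105,0],"roll":0,"gripper":255},{"dp":[0,-125,0],"roll":0,"gripper":255},{"dp":[0,-130,0],"roll":0,"gripper":255}]'
for k in 1 2; do
python3 -m crank '[{"dp":[37,0,0],"roll":0,"gripper":255},{"dp":[69,0,0],"roll":0,"gripper":255},{"dp":[96,0,0],"roll":0,"gripper":255},{"dp":[118,0,0],"roll":0,"gripper":255},{"dp":[134,0,0],"roll":0,"gripper":255},{"dp":[145,0,0],"roll":0,"gripper":255},{"dp":[150,0,0],"roll":0,"gripper":255}]'|grep eef ; python3 tq.py
for i in 1 2 3 4 5; do python3 -m crank '[{"dp":[0,0,0],"roll":0,"gripper":255}]' >/dev/null;  python3 tq.py;done
if [ $k = 1 ]; then python3 -m crank '[{"dp":[-37,0,0],"roll":0,"gripper":255},{"dp":[-69,0,0],"roll":0,"gripper":255},{"dp":[-96,0,0],"roll":0,"gripper":255},{"dp":[-118,0,0],"roll":0,"gripper":255},{"dp":[-134,0,0],"roll":0,"gripper":255},{"dp":[-145,0,0],"roll":0,"gripper":255},{"dp":[-150,0,0],"roll":0,"gripper":255}]'|grep eef ; python3 tq.py
for i in 1 2 3 4 5; do python3 -m crank '[{"dp":[0,0,0],"roll":0,"gripper":255}]' >/dev/null;  python3 tq.py;done; fi
done; python3 -c "
from h import *
go((694,120,193,.2))"
```

```text
time_s: 30.18
eef_pos: [479.3, 320.1, 42.2]
ee_rot: [0.703, -0.703, -0.079, 0.076]
force: [0.1, 0.8, -0.8]
grip_width: 0.748
time_s: 31.02
eef_pos: [478.8, 320.5, 174.0]
ee_rot: [0.703, -0.702, -0.079, 0.076]
force: [-0.2, -0.5, -8.0]
grip_width: 0.581
eef_pos: [624.9, 352.6, 167.8]
t 31.60 w 0.580 Ftool [-0.05  8.02 -0.42] Ttool [-0.022  0.002  0.061]
t 31.68 w 0.579 Ftool [-0.52  7.13 -0.08] Ttool [-0.002 -0.011  0.109]
t 31.77 w 0.580 Ftool [-0.45  7.87  0.2 ] Ttool [-0.009  0.037  0.012]
t 31.85 w 0.578 Ftool [ 0.81  7.66 -0.39] Ttool [0.031 0.007 0.104]
t 31.93 w 0.575 Ftool [-0.36  8.27 -0.29] Ttool [-0.01   0.076  0.18 ]
t 32.02 w 0.580 Ftool [-0.18  6.5  -0.66] Ttool [-0.01  -0.017  0.016]
eef_pos: [476.7, 320.0, 171.0]
t 32.60 w 0.578 Ftool [-0.    7.77  0.35] Ttool [0.118 0.024 0.028]
t 32.68 w 0.573 Ftool [-0.12  7.83  0.94] Ttool [-0.027 -0.003 -0.116]
t 32.77 w 0.580 Ftool [-0.11  7.21 -0.15] Ttool [-0.025  0.071 -0.101]
t 32.85 w 0.581 Ftool [0.48 8.88 0.32] Ttool [-0.026  0.036 -0.088]
t 32.93 w 0.579 Ftool [ 0.25  7.75 -0.34] Ttool [-0.035  0.024 -0.118]
t 33.02 w 0.580 Ftool [-0.28  7.88  0.34] Ttool [ 0.002 -0.043 -0.103]
eef_pos: [625.7, 352.7, 169.1]
t 33.60 w 0.585 Ftool [-0.25  8.21 -0.76] Ttool [ 0.018 -0.027 -0.032]
t 33.68 w 0.578 Ftool [-0.31  7.81  0.36] Ttool [-0.035  0.034  0.031]
t 33.77 w 0.580 Ftool [-0.4   8.26  0.74] Ttool [ 0.066 -0.015  0.163]
t 33.85 w 0.580 Ftool [0.03 7.96 0.06] Ttool [-0.07  -0.004  0.091]
t 33.93 w 0.581 Ftool [ 0.07  7.68 -0.94] Ttool [-0.042 -0.025  0.106]
t 34.02 w 0.577 Ftool [-0.48  7.91  0.07] Ttool [-0.023  0.024  0.064]
t 34.02 pos [624.1 352.9 170.6] yaw 0.220 tilt 0.000 w 0.577 F [-0.5 -0.  -7.9]
  -> (694, 120, 193, 0.2) dp [  17.2  -22.4 -242.5] len 244 roll 0.020
```

Case 3 clearly rattles: the balance torque flips by ±0.1 N·m. Now I'll carry it to the pad.

```bash
python3 -m crank '[{"dp":[0,-10,-4],"roll":0,"gripper":255},{"dp":[1,-20,-18],"roll":0,"gripper":255},{"dp":[3,-25,-42],"roll":0,"gripper":255},{"dp":[5,-25,-75],"roll":0,"gripper":255},{"dp":[8,-25,-110],"roll":0.01,"gripper":255},{"dp":[10,-25,-145],"roll":0.02,"gripper":255},{"dp":[13,-25,-178],"roll":0.02,"gripper":255},{"dp":[15,-25,-207],"roll":0.02,"gripper":255},{"dp":[16,-25,-228],"roll":0.02,"gripper":255},{"dp":[17,-25,-239],"roll":0.02,"gripper":255}]'|head -2; python3 -m crank '[{"dp":[0,0,-3],"roll":0,"gripper":255},{"dp":[0,0,-3],"roll":0,"gripper":255},{"dp":[0,0,-3],"roll":0,"gripper":255},{"dp":[0,0,-3],"roll":0,"gripper":255},{"dp":[0,0,-3],"roll":0,"gripper":255},{"dp":[0,0,-3],"roll":0,"gripper":255}]'; python3 - <<'E'
from h import *
go((694,120,196,.2))
p=eyes.capture("scene");r=eyes.capture("side")
a=cv2.resize(p["color"][110:330,60:420],None,fx=1.6,fy=1.6)
b=cv2.resize(r["color"][90:350,150:310],None,fx=1.35,fy=1.354);b=b[:352]
print(a.shape,b.shape)
cv2.imwrite("pics/fin.png",cv2.cvtColor(np.hstack([a[:min(len(a),len(b))],b[:min(len(a),len(b))]]),cv2.COLOR_RGB2BGR))
E
```

```text
time_s: 34.85
eef_pos: [694.2, 119.0, 196.8]
time_s: 35.35
eef_pos: [693.7, 121.4, 195.4]
ee_rot: [0.704, -0.703, -0.071, 0.071]
force: [0.2, 0.8, -8.7]
grip_width: 0.579
t 35.35 pos [693.7 121.4 195.4] yaw 0.201 tilt 0.000 w 0.579 F [ 0.2  0.8 -8.7]
  -> (694, 120, 196, 0.2) dp [ 0.  -0.6 -1.4] len 2 roll 0.001
(352, 576, 3) (352, 216, 3)
```

View pics/fin.png

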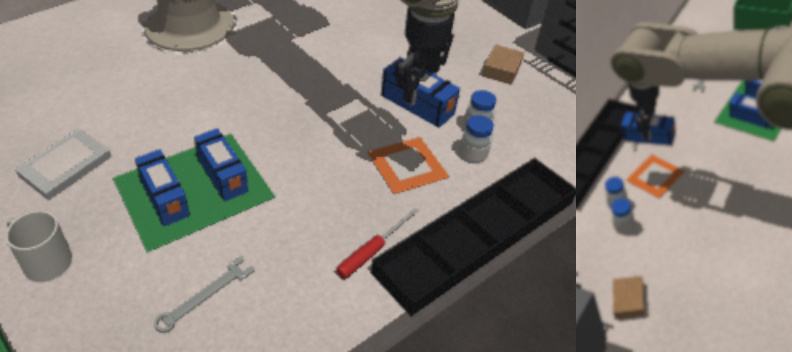

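The final view shows case 3 held level above the pad, the two silent cases on the mat at about (160,187) and (220,163) in the composite, and the other things where they were.

```bash
python3 -c "
from h import *
go();print(np.abs(ctrl.sense()['dq']).max());print(ctrl.finish_job())"
```

```text
t 35.45 pos [693.8 121.  195.3] yaw 0.201 tilt 0.000 w 0.579 F [ 0.1 -0.9 -8.1]
0.005214975827669328
the job is handed in; nothing more can be done
None
```

The job is handed in at 35.5 s of the 72 s allowed. The rattling case is held over the orange pad, and the two silent cases stand released on the green mat.

- **Finding the rattler:** I lifted and shook all three cases lengthwise. The case farthest to the robot's left, starting near (478, 319) mm, rattles: its balance torque flipped between about +0.1 and −0.1 N·m. The first shake of it was unclear, but the repeat before the hand-over was clear. The other two showed only sensor noise of about 0.03 N·m.
- **Silent cases:** A wrist picture after the second release shows both upright on the mat, near (509, −192) and (497, −310) mm, well inside its outline.
- **Rattling case:** It is gripped at 50 N, level and still. The gripper is at (694, 121) mm, within about 2 mm of the pad centre I measured. The underside is about 15 cm above the pad; I worked this out from the grip height and did not measure it separately.
- **Other things on the bench:** The last pictures show none of them visibly moved; I did not re-measure their positions.

No check failed at the end. The first box fit from the two fixed cameras overlapped the cases only about 88%, so I refined each grasp with the wrist camera.

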